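# Heft the cartons and sort full from empty

## Robot

A 6-joint arm with a two-finger parallel gripper is mounted at the origin on a cart in front of the work surface, level with it; the furniture and walls round the work are solid. World frame = base frame: x ahead of the robot, y to its left, z up, the work surface at z = 0. Lengths are in m, angles in rad, forces in N, time in s.
With the tool pointing down it reaches from about 0.35 to 0.975 m from the base axis. Payload 4.9 kg.
Tool frame: the origin (TCP) lies at the very end of the fingers, on their centre line; the grasp point (between the pads) lies 19 mm behind it; z points along the fingers, y is the line along which they close (so a half turn about z gives the same grasp; the last joint's range is limited). The gripper opens to 85 mm and grips with 20 to 120 N. Pads are 22 mm wide; open, the fingers measure 114 mm over their backs; the gripper's body (76 mm by 85 mm) begins 54 mm behind the grasp point. The pads swing forward as they close: fully open they stand 13 mm farther back than shut.
Start: joints at [1.013, 0.053, 1.613, -0, 1.476, -0.119], TCP at [0.266, 0.566, 0.231] pointing down, gripper open.
Joint ranges: [-3.01, 3.01], [-1.01, 2.22], [0.06, 2.58], [-1.02, 4.17], [0.09, 2.62], [-3.14, 3.14]. Speed limits (rad/s): [2.57, 2.57, 3.14, 3.14, 3.14, 3.14].

## Interface

Orientations are given as a rotation vector (axis times angle).
In Python, from station import ctrl gives the robot as it stands. The module is installed in compiled form; this text tells all that it offers.
- The arm moves only by the tool jog_arm, never from a script. Its argument "steps" is a list of rows, each an object with "delta_rot": the turn, a rotation vector about the tool's x, y, z in degrees, a list of three; "linear": the shift along the tool's x, y, z in m, a list of three; "grip": the finger opening in m, from 0 to 0.0854. In form: [{"delta_rot": [rx, ry, rz], "linear": [x, y, z], "grip": grip}, ...]. A call has 1 to 10 rows; each row shifts and turns the commanded pose from where the row before left it, along the tool's axes as they then stand; what a row does not reach is not made up. A row lasts 1/10 s, in which the tool goes at most 50 mm and 8.59 degrees, less where a joint would pass 70% of its speed; a pose out of reach is approached as far as the arm can. A call with a gripper value outside its range is refused whole. The fingers move at their own pace and stop on an object; "newtons" is the grip in N (left out, the last holds). Time passes only in rows, so rows that do not move let the fingers close. It gives the time, the measured TCP pose, the force, the opening and the grip force at its end, in the units of the state.
- ctrl.get_obs(): the state, without advancing time (a new reading comes with each control period).
- ctrl.get_image(name): name is "scene" or "top" or "wrist"; returns (picture, depth): 420x560x3 uint8, red, green, blue; 420x560 float32, m along the optical axis (not along the pixel's ray), 0 where there is no reading.
- ctrl.camera_info(name): a dict with "camera_matrix" (3x3 intrinsics, pixels), "distortion" ([k1, k2, p1, p2, k3] as OpenCV has them; the pictures are not rectified), "R" (3x3) and "t" (3): a world point X has camera coordinates R X + t; the wrist camera has in their place "T_tool_cam" (4x4, takes a point from camera to tool coordinates, whose origin is the TCP and whose axes are the flange's). Camera axes: x right, y down, z forward; pixel columns grow to the right and rows downward; lengths in m; the calibration is good to about 2 mm. A picture is of the moment at which its call begins: read the wrist's pose just before it. camera_info takes no time and is no camera call.
- ctrl.finish_job(): hands the job in; it is judged then, once.
The state is a dict: "t": time; "q": joint angles; "dq": joint speeds; "effort": joint torques, N m; "tool_pos": TCP position; "tool_rot": TCP orientation; "contact_force": force on the tool from outside, world axes, zero at the start; "wrist_torque": the same for the moment, N m; "opening": finger opening in m; "grip_force": force on a finger pad.
Only numpy, scipy, OpenCV 4.12 (cv2) and the standard library are available. Lean on these libraries where they do the work, as an engineer would, in place of code of your own. Each camera call takes 0.05 s, during which the arm holds its last target. There are 200 camera calls.

## Task

The three closed cartons look alike, but some are full and some empty. Take them one at a time, in any order: raise one end of the carton a little with its other end still resting on the desk to feel its weight, then lay it flat, lengthwise and fully within its place, full cartons in the low-walled grey tray and empty ones on the flat plywood board, before you heft the next. Keep the cartons upright, set them down rather than drop them, do not stack them, and leave the bottle, the pot and the tin where they stand.

Things in the scene. Friction and masses are not known exactly. Their poses are not given: they have to be found in the camera images.
- tray: fixed low-walled open grey plastic tray for the FULL cartons, 237 x 128 mm outside, 229 x 120 mm inside; floor 4 mm thick, walls 4 mm thick, their rims 22 mm above the desk. Origin: centre of its underside on the desk; x along its length, y across it, z up. Room for two cartons end to end along x. It stands to the left or to the right of the cartons
- board: fixed flat plywood board for the EMPTY cartons, 250 x 120 x 12 mm, no rim. Origin: centre of its underside on the desk (its top is 12 mm above the origin); x along its length, y across, z up. Room for two cartons end to end along x. It stands on the other side from the tray
- carton_1: loose closed brown cardboard carton with paper tape along its top, 90 (x) x 56 (y) x 46 (z) mm, origin at the centre of its underside, x along its length, z up; all three look alike. A full one weighs 0.6 to 0.85 kg in all, an empty one 0.10 to 0.15 kg; one or two of the three are full, which can only be felt. The weight lies at the middle of the length. The load may shift by a few mm inside
- carton_1_end_p (a point): middle of the bottom edge of carton_1 at its +x end (45 mm from the origin)
- carton_1_end_n (a point): middle of the bottom edge of carton_1 at its -x end
- carton_2: loose closed brown cardboard carton with paper tape along its top, 90 (x) x 56 (y) x 46 (z) mm, origin at the centre of its underside, x along its length, z up; all three look alike. A full one weighs 0.6 to 0.85 kg in all, an empty one 0.10 to 0.15 kg; one or two of the three are full, which can only be felt. The weight lies at the middle of the length. The load may shift by a few mm inside
- carton_2_end_p (a point): middle of the bottom edge of carton_2 at its +x end (45 mm from the origin)
- carton_2_end_n (a point): middle of the bottom edge of carton_2 at its -x end
- carton_3: loose closed brown cardboard carton with paper tape along its top, 90 (x) x 56 (y) x 46 (z) mm, origin at the centre of its underside, x along its length, z up; all three look alike. A full one weighs 0.6 to 0.85 kg in all, an empty one 0.10 to 0.15 kg; one or two of the three are full, which can only be felt. The weight lies at the middle of the length. The load may shift by a few mm inside
- carton_3_end_p (a point): middle of the bottom edge of carton_3 at its +x end (45 mm from the origin)
- carton_3_end_n (a point): middle of the bottom edge of carton_3 at its -x end
- needle_bottle: bystander: small white bottle with an upright needle, 31 mm across, 122 mm tall, loose, origin at the centre of its underside
- white_pot: bystander: pale whitish-grey round pot with a dark ring, 65 mm across, 66 mm tall, loose, origin at the centre of its underside
- flux_tin: bystander: low round tin with a green lid, 56 mm across, 23 mm tall, loose, origin at the centre of its underside

How it is judged:
By the outcome, as a careful person would: the job done as asked, in the order asked, and still so for the second after the job is handed in, with the robot touching nothing.
It also fails if it takes over 72 s, if anything falls off the work surface, if the arm or the gripper's body presses on something with over 40 N, if the wrist force passes 120 N, or if a joint passes its speed limit or range.

## Working session

There is one attempt and no reset: what is moved stays moved. The work goes in short steps, Python scripts to look and compute and a tool call to move; the robot and the scene stay as the last step left them, time stands still between calls to the robot, and variables do not carry over. Pictures are saved under pics/ and viewed, at most 10 in all, crops included, and the job is handed in when it is done.

Besides the shell and the picture viewer there is one more tool, called after "Emit:" as a command line: name --argument value ..., lists and objects as JSON in quotes. jog_arm: Moves the arm, as the interface text tells. Its arguments: {"type":"object","properties":{"steps":{"type":"array"},"newtons":{"type":"number"}},"required":["steps"]}

```bash
mkdir -p pics
cat > h.py <<'E'
import numpy as np, cv2
from station import ctrl
from scipy.spatial.transform import Rotation as R
def cam(n):
    i=ctrl.camera_info(n);K=np.array(i["camera_matrix"]);D=np.array(i["distortion"])
    if "R" in i: Rm=np.array(i["R"]);t=np.array(i["t"]);Rw=Rm.T;c=-Rm.T@t
    else:
        o=ctrl.get_obs();T=np.eye(4);T[:3,:3]=R.from_rotvec(o["tool_rot"]).as_matrix();T[:3,3]=o["tool_pos"]
        T=T@np.array(i["T_tool_cam"]);Rw=T[:3,:3];c=T[:3,3]
    return K,D,Rw,c
def ray(C,uv,z):
    K,D,Rw,c=C;p=cv2.undistortPoints(np.array(uv,float).reshape(-1,1,2),K,D)[:,0]
    d=np.c_[p,np.ones(len(p))]@Rw.T
    return c+d*((z-c[2])/d[:,2])[:,None]
E
python3 - <<'E'
from h import *
o=ctrl.get_obs()
for k in("t","tool_pos","tool_rot","contact_force","opening"):print(k,np.round(o[k],3))
C=cam("top");print(C)
im,d=ctrl.get_image("top");np.save("top.npy",im);np.save("topd.npy",d)
cv2.imwrite("pics/top.png",im[...,::-1])
im,d=ctrl.get_image("scene")
cv2.imwrite("pics/scene.png",im[...,::-1])
E
```

```text
t 0.0
tool_pos [0.265 0.565 0.23 ]
tool_rot [-6.840e-01 -3.066e+00  3.000e-03]
contact_force [-0.879  0.628  0.465]
opening 0.085
(array([[392.74127523,   0.        , 274.73412091],
       [  0.        , 392.74127523, 209.39910429],
       [  0.        ,   0.        ,   1.        ]]), array([0.00676145, 0.        , 0.        , 0.        , 0.        ]), array([[ 0.04703629, -0.97736   ,  0.20628865],
       [-0.99888515, -0.04519404,  0.01363625],
       [-0.00400451, -0.20670007, -0.97839616]]), array([ 0.37081089, -0.01937544,  1.06060444]))
```

View pics/top.png

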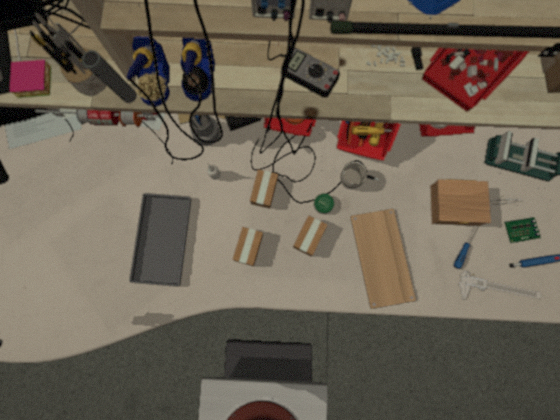

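View pics/scene.png

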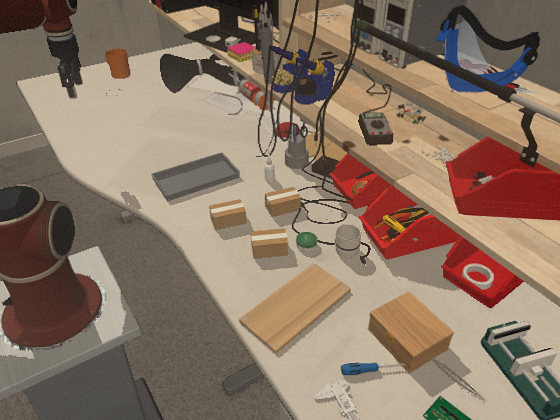

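The top view shows the tray at (162,238), the board at (383,258), and the cartons at (264,187), (249,246) and (310,236). The bottle is at (213,171), the tin at (324,203) and the pot at (353,175). The scene view agrees. Next I'll measure them.

```bash
cat > m.py <<'E'
from h import *
im=np.load("top.npy");d=np.load("topd.npy");C=cam("top");K,D,Rw,c=C
v,u=np.mgrid[:420,:560];p=cv2.undistortPoints(np.c_[u.ravel(),v.ravel()].astype(float).reshape(-1,1,2),K,D)[:,0]
P=(c+(np.c_[p,np.ones(len(p))]*d.reshape(-1,1))@Rw.T).reshape(420,560,3);Z=P[...,2]
def rect(mask,z,name,n=1):
    mask=cv2.morphologyEx(mask.astype(np.uint8),cv2.MORPH_OPEN,np.ones((2,2)))
    cs=sorted(cv2.findContours(mask,0,1)[0],key=cv2.contourArea)[-n:]
    for k in cs:
        X=ray(C,k.reshape(-1,2),z)[:,:2]
        (cx,cy),(w,h),a=cv2.minAreaRect((X*1000).astype(np.float32))
        if h>w:w,h,a=h,w,a+90
        print(name,k.reshape(-1,2).mean(0).round(),"c",round(cx,1),round(cy,1),"size",round(w,1),round(h,1),"ang",round((a+90)%180-90,1))
roi=np.zeros((420,560),bool);roi[140:310,120:420]=1
print("desk z",np.median(Z[250:290,200:230]))
car=roi&(abs(Z-.046)<.012)&(u>225)&(u<335)
rect(car,.046,"carton",6)
hsv=cv2.cvtColor(im,cv2.COLOR_RGB2HSV)
rect(roi&(u<200)&(hsv[...,2]<110)&(v>190),.022,"tray")
rect(roi&(u>345)&(v>195)&(hsv[...,1]>70),.012,"board")
rect(roi&(hsv[...,0]>40)&(hsv[...,0]<90)&(hsv[...,1]>90),.023,"tin")
for n,(x,y) in dict(bottle=(213,171),pot=(353,175)).items():print(n,P[y-12:y+12:4,x-12:x+12:4].reshape(-1,3).round(3)[[14,20,21,15]].tolist())
# tall things near working area
t=(Z>.09)&(abs(P[...,1])<.45)&(P[...,0]<.72)&(P[...,0]>.3)&(v>100)
print("tall",t.sum(),P[t][::max(1,t.sum()//12)].round(3).tolist())
E
python3 m.py
```

```text
desk z -0.0005959683609607636
carton [302. 142.] c 776.7 -72.3 size 5.8 2.7 ang 1.9
carton [264. 188.] c 641.1 25.7 size 92.8 56.0 ang -10.9
carton [311. 236.] c 518.7 -102.0 size 91.1 56.0 ang -23.9
carton [248. 247.] c 483.4 59.0 size 90.6 56.5 ang -13.2
tray [162. 241.] c 494.8 288.9 size 242.1 140.7 ang -2.4
board [383. 259.] c 473.8 -298.3 size 249.6 121.9 ang 12.6
tin [325. 204.] c 610.9 -138.8 size 50.2 46.1 ang 1.5
bottle [[0.68, 0.17, 0.089], [0.679, 0.175, 0.058], [0.679, 0.164, 0.057], [0.688, 0.164, 0.064]]
pot [[0.712, -0.207, 0.007], [0.701, -0.207, 0.007], [0.701, -0.218, 0.007], [0.713, -0.219, 0.005]]
tall 896 [[0.371, -0.019, 1.061], [0.371, -0.019, 1.061], [0.718, 0.198, 0.169], [0.719, 0.19, 0.107], [0.371, -0.019, 1.061], [0.371, -0.019, 1.061], [0.371, -0.019, 1.061], [0.371, -0.019, 1.061], [0.371, -0.019, 1.061], [0.371, -0.019, 1.061], [0.371, -0.019, 1.061], [0.371, -0.019, 1.061], [0.371, -0.019, 1.061]]
```

```bash
cat >> m.py <<'E'
print("----")
g=hsv[...,2]
dark=(g<90)&(v>125)&(v<215)&(u>150)&(u<345)&(d>0)
for z0,z1 in((-.01,.01),(.01,.03),(.03,.06),(.06,.12),(.12,1.0)):
    q=P[dark&(Z>z0)&(Z<=z1)];print(z0,z1,len(q),q[::max(1,len(q)//8)].round(2).tolist())
rect((Z>.012)&(Z<.035)&(u>120)&(u<200)&(v>180)&(v<295),.022,"trayrim")
rect((Z>.0015)&(Z<.009)&(u>120)&(u<200)&(v>180)&(v<295),.004,"trayfloor")
e=cv2.resize(im[110:320,120:420],None,fx=2.6,fy=2.6,interpolation=cv2.INTER_CUBIC)
cv2.imwrite("pics/crop.png",np.clip(e[...,::-1]*1.5,0,255))
E
python3 m.py|sed -n '/----/,$p'
```

```text
----
-0.01 0.01 1013 [[0.83, 0.22, 0.0], [0.78, 0.19, 0.0], [0.69, -0.02, 0.01], [0.61, 0.31, 0.0], [0.61, 0.26, 0.0], [0.6, 0.26, 0.0], [0.58, 0.33, 0.0], [0.58, 0.29, 0.0], [0.57, 0.25, 0.01]]
0.01 0.03 612 [[0.82, 0.23, 0.03], [0.79, 0.17, 0.01], [0.64, -0.14, 0.01], [0.63, -0.14, 0.02], [0.63, -0.14, 0.02], [0.6, 0.23, 0.02], [0.61, -0.12, 0.02], [0.6, -0.13, 0.02], [0.59, -0.14, 0.02]]
0.03 0.06 291 [[0.81, 0.23, 0.04], [0.8, 0.18, 0.05], [0.79, 0.18, 0.05], [0.78, 0.19, 0.06], [0.8, -0.07, 0.04], [0.79, -0.08, 0.05], [0.77, -0.07, 0.05], [0.72, 0.26, 0.03], [0.6, 0.02, 0.04]]
0.06 0.12 200 [[0.79, 0.22, 0.09], [0.8, 0.18, 0.07], [0.78, 0.2, 0.09], [0.79, 0.22, 0.06], [0.79, 0.19, 0.06], [0.74, -0.04, 0.12], [0.73, -0.04, 0.1], [0.71, 0.28, 0.09]]
0.12 1.0 360 [[0.72, 0.25, 0.24], [0.74, 0.02, 0.22], [0.73, 0.19, 0.19], [0.72, 0.25, 0.2], [0.73, -0.01, 0.18], [0.72, 0.2, 0.17], [0.73, 0.18, 0.13], [0.71, 0.27, 0.16]]
trayrim [143. 252.] c 476.5 346.2 size 262.1 103.2 ang 22.3
trayfloor [162. 243.] c 495.9 297.4 size 229.6 119.1 ang -2.0[ WARN:0@0.251] global loadsave.cpp:1063 imwrite_ Unsupported depth image for selected encoder is fallbacked to CV_8U.
```

View pics/crop.png

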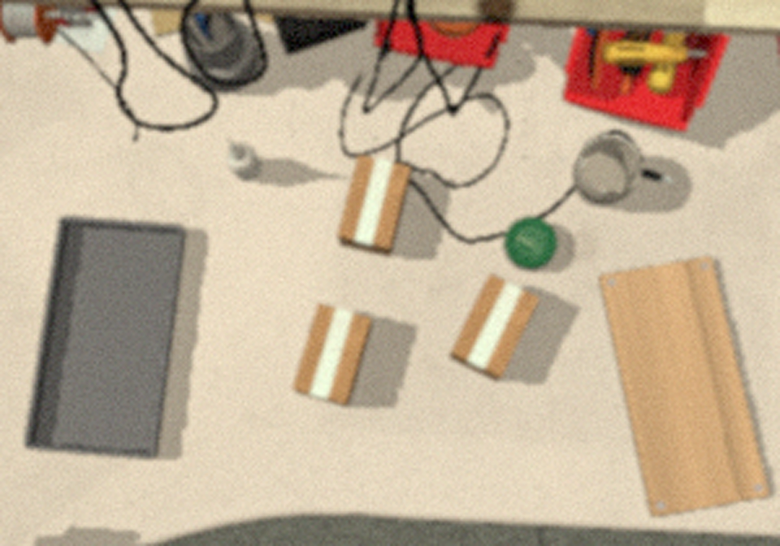

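The crop shows the cables behind the far carton, and the space around the grasp points is clear. Next is a small planner that converts targets into tool-frame moves.

```bash
cat > plan.py <<'E'
import sys
from h import *
# targets: x y yaw(deg of carton x axis) [mm]
OBJ=dict(A=(641,26,-10.9),B=(519,-102,-23.9),C=(483.5,59,-13.2),tray=(495.5,296,-2.1),board=(474,-298,12.6))
def plan(name,off,z):
    "off: mm along object's axis, + toward robot (tool +x)"
    x,y,a=OBJ[name];a=np.radians(a)
    ax=-np.array([np.cos(a),np.sin(a),0]);zz=np.array([0,0,-1.]);T=np.c_[ax,np.cross(zz,ax),zz]
    p=np.array([x,y,0])/1000+ax*off/1000;p[2]=z/1000
    o=ctrl.get_obs();Rc=R.from_rotvec(o["tool_rot"])
    print(name,off,z,"now",np.round(o["tool_pos"],4),"rot",(Rc.inv()*R.from_matrix(T)).as_rotvec(degrees=True).round(2),"then lin",(T.T@(p-o["tool_pos"])).round(4),"F",np.round(o["contact_force"],2),"open",round(o["opening"],4))
a=sys.argv[1:]
for i in range(0,len(a),3):plan(a[i],float(a[i+1]),float(a[i+2]))
E
python3 plan.py C 22 120
```

```text
C 22.0 120.0 now [0.2652 0.5653 0.2302] rot [ -0.11  -0.03 -11.94] then lin [-0.3062 -0.4431  0.1102] F [ 0.83  0.05 -0.4 ] open 0.0857
```

Emit:
jog_arm --steps '[{"delta_rot": [0,0,-6],"linear": [0,0,0.01],"grip": 0.085},{"delta_rot": [0,0,-6],"linear": [0,0,0.01],"grip": 0.085},{"delta_rot": [0,0,0],"linear": [-0.027,-0.04,0.009],"grip": 0.085},{"delta_rot": [0,0,0],"linear": [-0.027,-0.04,0.009],"grip": 0.085},{"delta_rot": [0,0,0],"linear": [-0.027,-0.04,0.009],"grip": 0.085},{"delta_rot": [0,0,0],"linear": [-0.027,-0.04,0.009],"grip": 0.085},{"delta_rot": [0,0,0],"linear": [-0.027,-0.04,0.009],"grip": 0.085},{"delta_rot": [0,0,0],"linear": [-0.027,-0.04,0.009],"grip": 0.085},{"delta_rot": [0,0,0],"linear": [-0.027,-0.04,0.009],"grip": 0.085},{"delta_rot": [0,0,0],"linear": [-0.027,-0.04,0.009],"grip": 0.085}]' --newtons 40

```text
t: 1.1
tool_pos: [0.4031, 0.2032, 0.1387]
tool_rot: [0.359, 3.121, 0.0]
contact_force: [0.7, -1.3, 0.9]
opening: 0.085
grip_force: 0.0
```

Emit:
jog_arm --steps '[{"delta_rot": [0,0,0],"linear": [-0.03,-0.041,0.009],"grip": 0.085},{"delta_rot": [0,0,0],"linear": [-0.03,-0.041,0.009],"grip": 0.085},{"delta_rot": [0,0,0],"linear": [-0.03,-0.041,0],"grip": 0.085},{"delta_rot": [0,0,0],"linear": [0,0,0],"grip": 0.085}]'

```text
t: 1.5
tool_pos: [0.4625, 0.0637, 0.1216]
tool_rot: [0.371, 3.119, -0.002]
contact_force: [0.3, 0.1, 0.6]
opening: 0.0852
grip_force: 0.0
```

```bash
python3 plan.py C 22 12
python3 - <<'E'
from h import *
C=cam("wrist");im,_=ctrl.get_image("wrist");cv2.imwrite("pics/w1.png",im[...,::-1])
E
```

```text
C 22.0 12.0 now [0.4625 0.0637 0.1216] rot [-0.09  0.02 -0.38] then lin [0.0005 0.0002 0.1096] F [0.29 0.12 0.62] open 0.0852
```

View pics/w1.png

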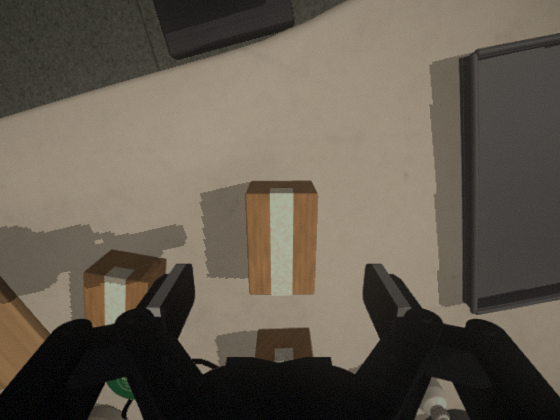

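The wrist view shows carton C straight and centred at columns 247–318, between the fingers at columns 190 and 365. I'll descend and close.

Emit:
jog_arm --steps '[{"delta_rot": [0,0,0],"linear": [0,0,0.04],"grip": 0.085},{"delta_rot": [0,0,0],"linear": [0,0,0.04],"grip": 0.085},{"delta_rot": [0,0,0],"linear": [0,0,0.02],"grip": 0.085},{"delta_rot": [0,0,0],"linear": [0,0,0.01],"grip": 0.05},{"delta_rot": [0,0,0],"linear": [0,0,0],"grip": 0.05},{"delta_rot": [0,0,0],"linear": [0,0,0],"grip": 0.05},{"delta_rot": [0,0,0],"linear": [0,0,0],"grip": 0.05},{"delta_rot": [0,0,0],"linear": [0,0,0],"grip": 0.05}]' --newtons 40

```text
t: 2.35
tool_pos: [0.4622, 0.0686, 0.0131]
tool_rot: [0.359, 3.119, 0.0]
contact_force: [0.6, -0.6, -1.3]
opening: 0.0556
grip_force: 42.9
```

Emit:
jog_arm --steps '[{"delta_rot": [0,1,0],"linear": [-0.0002,0,-0.0012],"grip": 0.05},{"delta_rot": [0,1,0],"linear": [-0.0002,0,-0.0012],"grip": 0.05},{"delta_rot": [0,1,0],"linear": [-0.0002,0,-0.0012],"grip": 0.05},{"delta_rot": [0,1,0],"linear": [-0.0002,0,-0.0012],"grip": 0.05},{"delta_rot": [0,1,0],"linear": [-0.0002,0,-0.0012],"grip": 0.05},{"delta_rot": [0,1,0],"linear": [-0.0002,0,-0.0012],"grip": 0.05},{"delta_rot": [0,0,0],"linear": [0,0,0],"grip": 0.05},{"delta_rot": [0,0,0],"linear": [0,0,0],"grip": 0.05}]'

```text
t: 3.15
tool_pos: [0.4627, 0.0681, 0.0189]
tool_rot: [-0.348, -3.017, -0.018]
contact_force: [0.4, 0.2, -1.6]
opening: 0.0555
grip_force: 43.0
```

```bash
python3 plan.py C 22 12
python3 - <<'E'
from h import *
f=[]
for i in range(3):
    im,_=ctrl.get_image("scene");o=ctrl.get_obs();f.append(np.r_[o["contact_force"],o["wrist_torque"]])
print(np.round(f,2))
cv2.imwrite("pics/s1.png",cv2.resize(im[150:300,150:350],None,fx=3,fy=3)[...,::-1])
E
```

```text
C 22.0 12.0 now [0.4627 0.0681 0.0189] rot [-0.01 -6.02  0.05] then lin [-0.0003 -0.0041  0.0069] F [ 0.43  0.15 -1.63] open 0.0555
[[-1.26  0.04 -1.21  0.02  0.    0.04]
 [-0.27 -0.16 -1.88 -0.02  0.01 -0.01]
 [ 0.06  0.3  -1.59 -0.02  0.01  0.07]]
```

View pics/s1.png

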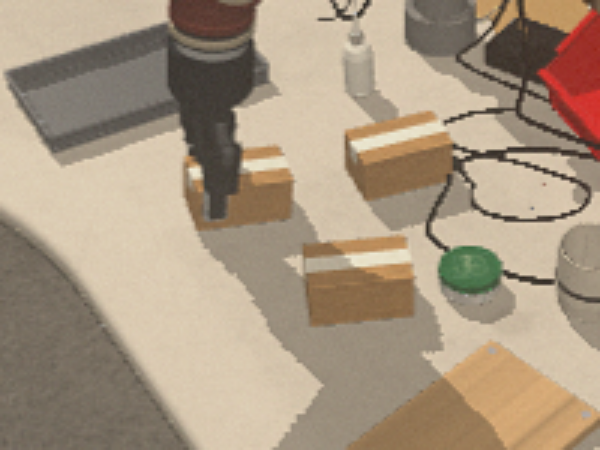

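The scene crop shows carton C with its near end (about (205,225)) raised and its far end on the desk, at roughly 1.5 N, which is light. I'll lay it flat, then lift it, which also checks the full weight.

Emit:
jog_arm --steps '[{"delta_rot": [0,-2,0],"linear": [0.0004,0,0.0024],"grip": 0.05},{"delta_rot": [0,-2,0],"linear": [0.0004,0,0.0024],"grip": 0.05},{"delta_rot": [0,-2,0],"linear": [0.0004,0,0.0024],"grip": 0.05},{"delta_rot": [0,0,0],"linear": [0,0,0],"grip": 0.05},{"delta_rot": [0,0,0],"linear": [0,0,-0.01],"grip": 0.05},{"delta_rot": [0,0,0],"linear": [0,0,-0.03],"grip": 0.05},{"delta_rot": [0,0,0],"linear": [0,0,-0.04],"grip": 0.05},{"delta_rot": [0,0,0],"linear": [0,0,-0.02],"grip": 0.05},{"delta_rot": [0,0,0],"linear": [0,0,0],"grip": 0.05},{"delta_rot": [0,0,0],"linear": [0,0,0],"grip": 0.05}]'

```text
t: 4.3
tool_pos: [0.4612, 0.0684, 0.1121]
tool_rot: [0.36, 3.121, 0.0]
contact_force: [0.3, 0.0, -1.7]
opening: 0.0556
grip_force: 43.1
```

```bash
python3 plan.py board 82 110 board 82 25 tray 75 110
python3 - <<'E'
from h import *
for i in range(3):
    im,_=ctrl.get_image("wrist");o=ctrl.get_obs();print(np.round(o["contact_force"],2))
cv2.imwrite("pics/w2.png",im[...,::-1])
E
```

```text
board 82.0 110.0 now [0.4612 0.0684 0.1121] rot [ 0.000e+00  2.000e-02 -2.574e+01] then lin [ 0.1494 -0.3604  0.0021] F [ 0.33  0.   -1.7 ] open 0.0556
board 82.0 25.0 now [0.4612 0.0684 0.1121] rot [ 0.000e+00  2.000e-02 -2.574e+01] then lin [ 0.1494 -0.3604  0.0871] F [ 0.33  0.   -1.7 ] open 0.0556
tray 75.0 110.0 now [0.4612 0.0684 0.1121] rot [ 1.000e-02  2.000e-02 -1.104e+01] then lin [0.0491 0.2287 0.0021] F [ 0.33  0.   -1.7 ] open 0.0556
[-0.85  0.48 -1.77]
[ 0.29 -0.48 -0.86]
[-0.96 -0.52 -1.16]
```

View pics/w2.png

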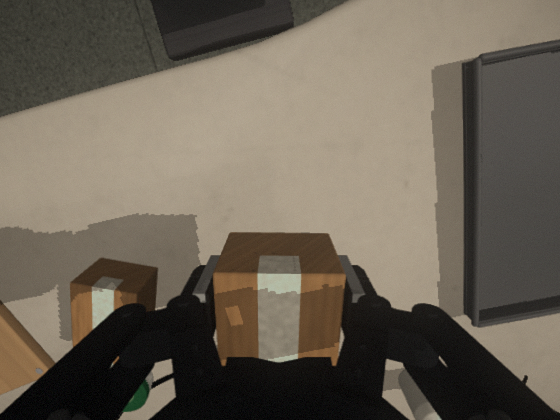

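Carton C is held level in the wrist view at columns 215–345. The load is about 1.3 N, so it is empty and goes to the far slot on the board.

Emit:
jog_arm --steps '[{"delta_rot": [0,0,-6.4],"linear": [0,0,0],"grip": 0.05},{"delta_rot": [0,0,-6.4],"linear": [0,0,0],"grip": 0.05},{"delta_rot": [0,0,-6.4],"linear": [0,0,0],"grip": 0.05},{"delta_rot": [0,0,-6.5],"linear": [0,0,0],"grip": 0.05},{"delta_rot": [0,0,0],"linear": [0.0035,-0.02,0],"grip": 0.05},{"delta_rot": [0,0,0],"linear": [0.0035,-0.04,0],"grip": 0.05},{"delta_rot": [0,0,0],"linear": [0.0035,-0.04,0],"grip": 0.05},{"delta_rot": [0,0,0],"linear": [0.0035,-0.04,0],"grip": 0.05},{"delta_rot": [0,0,0],"linear": [0.0035,-0.04,0],"grip": 0.05},{"delta_rot": [0,0,0],"linear": [0.0035,-0.04,0],"grip": 0.05}]'

```text
t: 5.45
tool_pos: [0.4873, -0.152, 0.11]
tool_rot: [0.343, -3.12, -0.003]
contact_force: [0.8, -0.4, -1.3]
opening: 0.0554
grip_force: 43.1
```

Emit:
jog_arm --steps '[{"delta_rot": [0,0,0],"linear": [0.0035,-0.04,0],"grip": 0.05},{"delta_rot": [0,0,0],"linear": [0.0035,-0.04,0],"grip": 0.05},{"delta_rot": [0,0,0],"linear": [0.0035,-0.04,0],"grip": 0.05},{"delta_rot": [0,0,0],"linear": [0,-0.02,0.01],"grip": 0.05},{"delta_rot": [0,0,0],"linear": [0,0,0.025],"grip": 0.05},{"delta_rot": [0,0,0],"linear": [0,0,0.025],"grip": 0.05},{"delta_rot": [0,0,0],"linear": [0,0,0],"grip": 0.05}]'

```text
t: 6.15
tool_pos: [0.5047, -0.2872, 0.0456]
tool_rot: [0.342, -3.114, -0.013]
contact_force: [-0.7, 0.2, -1.3]
opening: 0.0555
grip_force: 42.9
```

```bash
python3 plan.py board -36 25
```

```text
board -36.0 25.0 now [ 0.5047 -0.2872  0.0456] rot [ 0.52 -0.45 -0.07] then lin [-0.0037 -0.0038  0.0206] F [-0.74  0.23 -1.32] open 0.0555
```

Emit:
jog_arm --steps '[{"delta_rot": [0,0,0],"linear": [-0.002,-0.002,0.008],"grip": 0.05},{"delta_rot": [0,0,0],"linear": [-0.0015,-0.0015,0.004],"grip": 0.05},{"delta_rot": [0,0,0],"linear": [0,0,0],"grip": 0.05}]'

```text
t: 6.45
tool_pos: [0.5133, -0.2926, 0.0403]
tool_rot: [-0.344, 3.122, -0.001]
contact_force: [1.2, -0.4, -1.8]
opening: 0.0552
grip_force: 43.1
```

```bash
python3 plan.py board -36 25
```

```text
board -36.0 25.0 now [ 0.5133 -0.2926  0.0403] rot [-0.03  0.02 -0.02] then lin [0.0035 0.0033 0.0153] F [ 1.24 -0.43 -1.76] open 0.0552
```

Emit:
jog_arm --steps '[{"delta_rot": [0,0,0],"linear": [0.0035,0.0033,0.007],"grip": 0.05},{"delta_rot": [0,0,0],"linear": [0,0,0.005],"grip": 0.05},{"delta_rot": [0,0,0],"linear": [0,0,0.001],"grip": 0.05},{"delta_rot": [0,0,0],"linear": [0,0,0.001],"grip": 0.05},{"delta_rot": [0,0,0],"linear": [0,0,0.001],"grip": 0.05},{"delta_rot": [0,0,0],"linear": [0,0,0],"grip": 0.05},{"delta_rot": [0,0,0],"linear": [0,0,0],"grip": 0.05}]'

```text
t: 7.15
tool_pos: [0.5088, -0.2901, 0.0251]
tool_rot: [-0.344, 3.123, -0.0]
contact_force: [-0.4, -0.9, -1.2]
opening: 0.0558
grip_force: 43.1
```

Emit:
jog_arm --steps '[{"delta_rot": [0,0,0],"linear": [0,0,0.001],"grip": 0.05},{"delta_rot": [0,0,0],"linear": [0,0,0],"grip": 0.05},{"delta_rot": [0,0,0],"linear": [0,0,0],"grip": 0.05}]'

```text
t: 7.45
tool_pos: [0.5086, -0.2899, 0.0239]
tool_rot: [0.344, -3.123, -0.0]
contact_force: [-0.8, -0.4, -1.1]
opening: 0.0556
grip_force: 43.1
```

Emit:
jog_arm --steps '[{"delta_rot": [0,0,0],"linear": [0,0,0.001],"grip": 0.05},{"delta_rot": [0,0,0],"linear": [0,0,0],"grip": 0.05},{"delta_rot": [0,0,0],"linear": [0,0,0],"grip": 0.05}]'

```text
t: 7.75
tool_pos: [0.5089, -0.2901, 0.0233]
tool_rot: [-0.344, 3.122, -0.001]
contact_force: [-0.8, 1.3, 2.4]
opening: 0.0554
grip_force: 43.2
```

Run:
```python
from h import *
for i in range(3):
    im,d=ctrl.get_image("scene");o=ctrl.get_obs();print(np.round(o["contact_force"],2),o["tool_pos"][2])
cv2.imwrite("pics/s2.png",cv2.resize(im[150:390,210:450],None,fx=2.5,fy=2.5)[...,::-1])
```

```text
[-0.8   1.    2.35] 0.02328573581145721
[-0.71  0.68  2.61] 0.023280014682913845
[-0.49  0.72  2.86] 0.023259230139440878
```

View pics/s2.png

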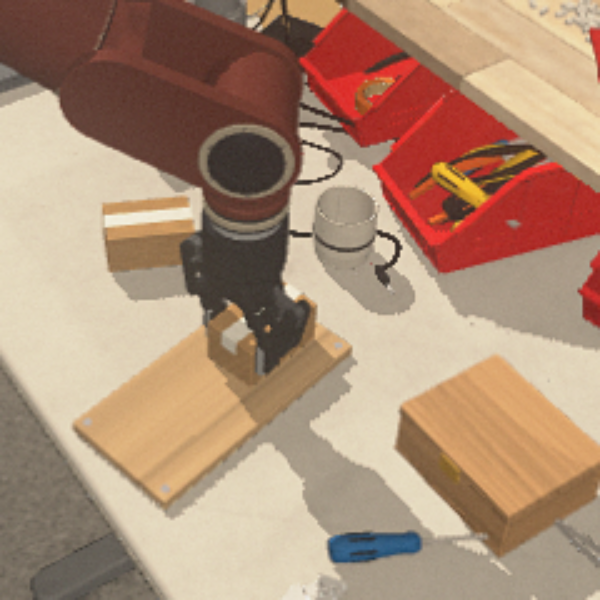

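The scene crop shows carton C on the far half of the board at about (260,340), with contact felt at +2.5 N. I'll release it and rise.

Emit:
jog_arm --steps '[{"delta_rot": [0,0,0],"linear": [0,0,0],"grip": 0.078},{"delta_rot": [0,0,0],"linear": [0,0,0],"grip": 0.078},{"delta_rot": [0,0,0],"linear": [0,0,0],"grip": 0.078},{"delta_rot": [0,0,0],"linear": [0,0,0],"grip": 0.078},{"delta_rot": [0,0,0],"linear": [0,0,-0.02],"grip": 0.085},{"delta_rot": [0,0,0],"linear": [0,0,-0.04],"grip": 0.085},{"delta_rot": [0,0,0],"linear": [0,0,-0.04],"grip": 0.085},{"delta_rot": [0,0,0],"linear": [0,0,0],"grip": 0.085}]'

```text
t: 8.7
tool_pos: [0.5123, -0.2926, 0.1304]
tool_rot: [-0.343, 3.113, -0.014]
contact_force: [-0.1, 0.2, 0.5]
opening: 0.0849
grip_force: 0.0
```

```bash
python3 plan.py B 22 120
```

```text
B 22.0 120.0 now [ 0.5123 -0.2926  0.1304] rot [-0.39  0.64 36.47] then lin [0.0931 0.177  0.0104] F [-0.09  0.18  0.45] open 0.0849
```

Emit:
jog_arm --steps '[{"delta_rot": [0,0,7.3],"linear": [0,0,0],"grip": 0.085},{"delta_rot": [0,0,7.3],"linear": [0,0,0],"grip": 0.085},{"delta_rot": [0,0,7.3],"linear": [0,0,0],"grip": 0.085},{"delta_rot": [0,0,7.3],"linear": [0,0,0],"grip": 0.085},{"delta_rot": [0,0,7.3],"linear": [0,0,0],"grip": 0.085},{"delta_rot": [0,0,0],"linear": [0.023,0.044,0],"grip": 0.085},{"delta_rot": [0,0,0],"linear": [0.023,0.044,0],"grip": 0.085},{"delta_rot": [0,0,0],"linear": [0.023,0.044,0],"grip": 0.085},{"delta_rot": [0,0,0],"linear": [0.023,0.044,0],"grip": 0.085}]'

```text
t: 9.6
tool_pos: [0.4953, -0.0901, 0.1223]
tool_rot: [-0.653, -3.073, -0.0]
contact_force: [0.6, 0.5, 0.0]
opening: 0.0847
grip_force: 0.0
```

Emit:
jog_arm --steps '[{"delta_rot": [0,0,0],"linear": [0,0,0.02],"grip": 0.085},{"delta_rot": [0,0,0],"linear": [0,0,0.02],"grip": 0.085},{"delta_rot": [0,0,0],"linear": [0,0,0],"grip": 0.085},{"delta_rot": [0,0,0],"linear": [0,0,0],"grip": 0.085},{"delta_rot": [0,0,0],"linear": [0,0,0],"grip": 0.085}]'

```text
t: 10.1
tool_pos: [0.4967, -0.0923, 0.0839]
tool_rot: [0.652, 3.072, -0.0]
contact_force: [0.1, 0.7, -0.4]
opening: 0.0849
grip_force: 0.0
```

```bash
python3 plan.py B 22 12
```

```text
B 22.0 12.0 now [ 0.4967 -0.0923  0.0839] rot [ 0.01  0.09 -0.08] then lin [-0.0023  0.0002  0.0719] F [ 0.14  0.68 -0.43] open 0.0849
```

Emit:
jog_arm --steps '[{"delta_rot": [0,0,0],"linear": [-0.0023,0,0.03],"grip": 0.085},{"delta_rot": [0,0,0],"linear": [0,0,0.03],"grip": 0.085},{"delta_rot": [0,0,0],"linear": [0,0,0.012],"grip": 0.07},{"delta_rot": [0,0,0],"linear": [0,0,0],"grip": 0.05},{"delta_rot": [0,0,0],"linear": [0,0,0],"grip": 0.05},{"delta_rot": [0,0,0],"linear": [0,0,0],"grip": 0.05},{"delta_rot": [0,0,0],"linear": [0,0,0],"grip": 0.05}]' --newtons 50

```text
t: 10.8
tool_pos: [0.498, -0.0927, 0.0112]
tool_rot: [0.652, 3.073, -0.0]
contact_force: [-0.8, 0.6, -6.5]
opening: 0.0554
grip_force: 54.7
```

Emit:
jog_arm --steps '[{"delta_rot": [0,1,0],"linear": [-0.0002,0,-0.0012],"grip": 0.05},{"delta_rot": [0,1,0],"linear": [-0.0002,0,-0.0012],"grip": 0.05},{"delta_rot": [0,1,0],"linear": [-0.0002,0,-0.0012],"grip": 0.05},{"delta_rot": [0,1,0],"linear": [-0.0002,0,-0.0012],"grip": 0.05},{"delta_rot": [0,1,0],"linear": [-0.0002,0,-0.0012],"grip": 0.05},{"delta_rot": [0,1,0],"linear": [-0.0002,0,-0.0012],"grip": 0.05},{"delta_rot": [0,0,0],"linear": [0,0,0],"grip": 0.05},{"delta_rot": [0,0,0],"linear": [0,0,0],"grip": 0.05},{"delta_rot": [0,0,0],"linear": [0,0,0],"grip": 0.05}]'

```text
t: 11.7
tool_pos: [0.4992, -0.0932, 0.0179]
tool_rot: [-0.63, -2.973, -0.033]
contact_force: [-0.0, -0.5, -6.3]
opening: 0.0554
grip_force: 54.7
```

Emit:
jog_arm --steps '[{"delta_rot": [0,0,0],"linear": [0,0,0.001],"grip": 0.05},{"delta_rot": [0,0,0],"linear": [0,0,0],"grip": 0.05},{"delta_rot": [0,0,0],"linear": [0,0,0],"grip": 0.05}]'

```text
t: 12.0
tool_pos: [0.4992, -0.0932, 0.0175]
tool_rot: [-0.63, -2.972, -0.033]
contact_force: [-3.0, 0.9, 0.8]
opening: 0.0555
grip_force: 55.3
```

Run:
```python
from h import *
for i in range(2):
    im,d=ctrl.get_image("scene");o=ctrl.get_obs();print(np.round(o["contact_force"],2),np.round(o["wrist_torque"],3),o["tool_pos"][2])
cv2.imwrite("pics/s3.png",cv2.resize(im[180:300,200:340],None,fx=4,fy=4)[...,::-1])
```

```text
[-4.42  1.13  1.09] [0.155 0.578 0.007] 0.017506045053106867
[-4.75  1.87  2.27] [ 0.214  0.608 -0.084] 0.017452821407000677
```

View pics/s3.png

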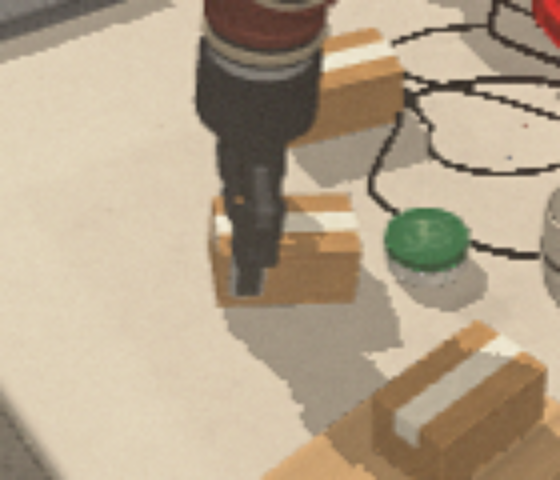

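B's far end presses the desk while its near end is tilted up: bottom edge from (222,305) to (357,300). At about 6.5 N it is full. I'll lay it flat and regrip at the centre.

Emit:
jog_arm --steps '[{"delta_rot": [0,-2,0],"linear": [0.0004,0,0.002],"grip": 0.05},{"delta_rot": [0,-2,0],"linear": [0.0004,0,0.002],"grip": 0.05},{"delta_rot": [0,-2,0],"linear": [0.0004,0,0.0022],"grip": 0.05},{"delta_rot": [0,0,0],"linear": [0,0,0],"grip": 0.05},{"delta_rot": [0,0,0],"linear": [0,0,0],"grip": 0.05},{"delta_rot": [0,0,0],"linear": [0,0,0],"grip": 0.075},{"delta_rot": [0,0,0],"linear": [0,0,0],"grip": 0.075},{"delta_rot": [0,0,0],"linear": [0,0,0],"grip": 0.075},{"delta_rot": [0,0,0],"linear": [-0.011,0,0],"grip": 0.075},{"delta_rot": [0,0,0],"linear": [-0.011,0,0],"grip": 0.075}]'

```text
t: 13.1
tool_pos: [0.5193, -0.102, 0.0114]
tool_rot: [0.651, 3.072, -0.0]
contact_force: [0.7, -0.0, 0.1]
opening: 0.0752
grip_force: 0.0
```

Emit:
jog_arm --steps '[{"delta_rot": [0,0,0],"linear": [0,0,0],"grip": 0.075},{"delta_rot": [0,0,0],"linear": [0,0,0],"grip": 0.075},{"delta_rot": [0,0,0],"linear": [0,0,0],"grip": 0.05},{"delta_rot": [0,0,0],"linear": [0,0,0],"grip": 0.05},{"delta_rot": [0,0,0],"linear": [0,0,0],"grip": 0.05},{"delta_rot": [0,0,0],"linear": [0,0,0],"grip": 0.05}]' --newtons 60

```text
t: 13.7
tool_pos: [0.5179, -0.1014, 0.0109]
tool_rot: [0.652, 3.073, 0.0]
contact_force: [-0.3, 0.6, -0.1]
opening: 0.0553
grip_force: 66.5
```

Emit:
jog_arm --steps '[{"delta_rot": [0,0,0],"linear": [0,0,-0.01],"grip": 0.05},{"delta_rot": [0,0,0],"linear": [0,0,-0.03],"grip": 0.05},{"delta_rot": [0,0,0],"linear": [0,0,-0.04],"grip": 0.05},{"delta_rot": [0,0,0],"linear": [0,0,-0.02],"grip": 0.05},{"delta_rot": [0,0,0],"linear": [0,0,0],"grip": 0.05},{"delta_rot": [0,0,0],"linear": [0,0,0],"grip": 0.05},{"delta_rot": [0,0,0],"linear": [0,0,0],"grip": 0.05}]'

```text
t: 14.4
tool_pos: [0.5158, -0.1009, 0.108]
tool_rot: [-0.651, -3.068, -0.001]
contact_force: [-0.6, 0.4, -6.1]
opening: 0.0555
grip_force: 66.6
```

```bash
python3 plan.py tray -53 110;python3 - <<'E'
from h import *
im,d=ctrl.get_image("top");np.save("top2.npy",im);np.save("topd2.npy",d)
cv2.imwrite("pics/top2.png",cv2.resize(im[120:320,120:420],None,fx=2.5,fy=2.5)[...,::-1])
E
```

```text
tray -53.0 110.0 now [ 0.5158 -0.1009  0.108 ] rot [  0.03  -0.31 -21.84] then lin [-0.0181  0.3959 -0.002 ] F [-0.61  0.43 -6.14] open 0.0555
```

View pics/top2.png

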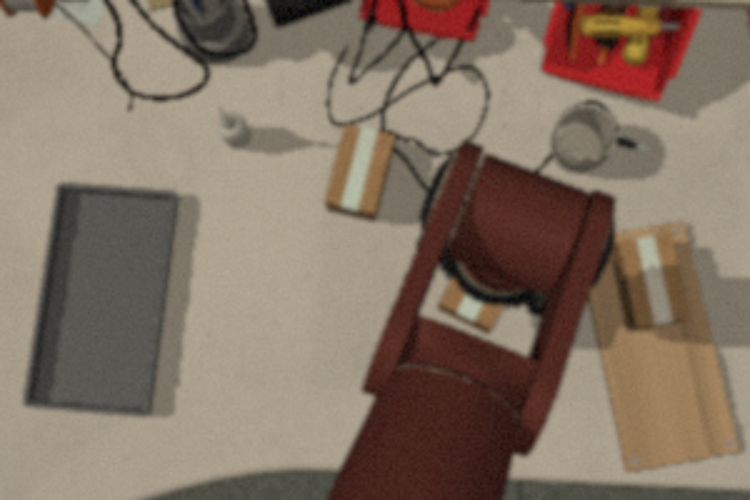

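The top crop shows carton C fully on the far half of the board at (655,285). B held in the air weighs about 6.1 N, so it is full. I'll take it to the far slot in the tray.

Emit:
jog_arm --steps '[{"delta_rot": [0,0,-7.3],"linear": [0,0,0],"grip": 0.05},{"delta_rot": [0,0,-7.3],"linear": [0,0,0],"grip": 0.05},{"delta_rot": [0,0,-7.3],"linear": [0,0,0],"grip": 0.05},{"delta_rot": [0,0,0],"linear": [-0.002,0.02,0],"grip": 0.05},{"delta_rot": [0,0,0],"linear": [-0.002,0.036,0],"grip": 0.05},{"delta_rot": [0,0,0],"linear": [-0.002,0.04,0],"grip": 0.05},{"delta_rot": [0,0,0],"linear": [-0.002,0.04,0],"grip": 0.05},{"delta_rot": [0,0,0],"linear": [-0.002,0.04,0],"grip": 0.05},{"delta_rot": [0,0,0],"linear": [-0.002,0.04,0],"grip": 0.05},{"delta_rot": [0,0,0],"linear": [-0.002,0.04,0],"grip": 0.05}]'

```text
t: 15.45
tool_pos: [0.5397, 0.1552, 0.1087]
tool_rot: [-0.056, -3.138, 0.001]
contact_force: [0.4, -0.5, -6.3]
opening: 0.0552
grip_force: 66.6
```

Emit:
jog_arm --steps '[{"delta_rot": [0,0,0],"linear": [-0.002,0.04,0],"grip": 0.05},{"delta_rot": [0,0,0],"linear": [-0.002,0.04,0],"grip": 0.05},{"delta_rot": [0,0,0],"linear": [0,0.036,0],"grip": 0.05},{"delta_rot": [0,0,0],"linear": [0,0.024,0],"grip": 0.05},{"delta_rot": [0,0,0],"linear": [0,0,0.02],"grip": 0.05},{"delta_rot": [0,0,0],"linear": [0,0,0],"grip": 0.05},{"delta_rot": [0,0,0],"linear": [0,0,0],"grip": 0.05},{"delta_rot": [0,0,0],"linear": [0,0,0],"grip": 0.05}]'

```text
t: 16.25
tool_pos: [0.5501, 0.2929, 0.0907]
tool_rot: [-0.057, -3.14, 0.001]
contact_force: [0.3, -0.7, -5.1]
opening: 0.0553
grip_force: 67.5
```

```bash
python3 plan.py tray -53 15;python3 - <<'E'
from h import *
C=cam("wrist")
im,d=ctrl.get_image("wrist")
cv2.imwrite("pics/w3.png",im[...,::-1])
E
```

```text
tray -53.0 15.0 now [0.5501 0.2929 0.0907] rot [-0.02 -0.04  0.01] then lin [0.0016 0.0011 0.0757] F [ 0.26 -0.71 -5.07] open 0.0553
```

View pics/w3.png

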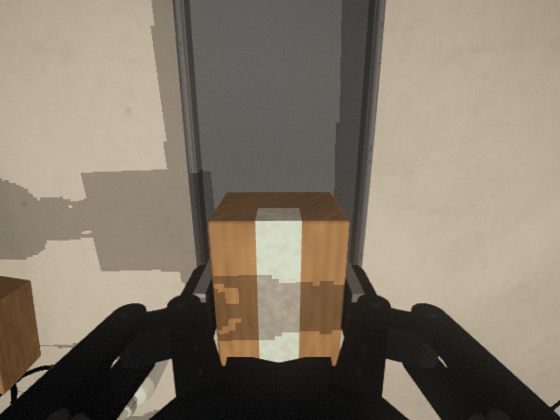

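Carton B is centred over the tray: column 279 against tray walls at 180 and 378. I'll lower it.

Emit:
jog_arm --steps '[{"delta_rot": [0,0,0],"linear": [0.0015,0,0.03],"grip": 0.05},{"delta_rot": [0,0,0],"linear": [0,0,0.025],"grip": 0.05},{"delta_rot": [0,0,0],"linear": [0,0,0.01],"grip": 0.05},{"delta_rot": [0,0,0],"linear": [0,0,0.004],"grip": 0.05},{"delta_rot": [0,0,0],"linear": [0,0,0.002],"grip": 0.05},{"delta_rot": [0,0,0],"linear": [0,0,0.002],"grip": 0.05},{"delta_rot": [0,0,0],"linear": [0,0,0],"grip": 0.05},{"delta_rot": [0,0,0],"linear": [0,0,0],"grip": 0.05}]'

```text
t: 17.1
tool_pos: [0.5493, 0.2939, 0.019]
tool_rot: [0.056, 3.14, 0.001]
contact_force: [0.2, -0.1, -7.0]
opening: 0.055
grip_force: 67.5
```

Emit:
jog_arm --steps '[{"delta_rot": [0,0,0],"linear": [0,0,0.002],"grip": 0.05},{"delta_rot": [0,0,0],"linear": [0,0,0.001],"grip": 0.05},{"delta_rot": [0,0,0],"linear": [0,0,0.001],"grip": 0.05},{"delta_rot": [0,0,0],"linear": [0,0,0],"grip": 0.05},{"delta_rot": [0,0,0],"linear": [0,0,0],"grip": 0.05}]'

```text
t: 17.6
tool_pos: [0.5487, 0.2937, 0.015]
tool_rot: [-0.056, -3.141, 0.0]
contact_force: [-6.1, -3.0, 3.6]
opening: 0.0556
grip_force: 68.8
```

Emit:
jog_arm --steps '[{"delta_rot": [0,0,0],"linear": [0,0,0],"grip": 0.074},{"delta_rot": [0,0,0],"linear": [0,0,0],"grip": 0.074},{"delta_rot": [0,0,0],"linear": [0,0,0],"grip": 0.074},{"delta_rot": [0,0,0],"linear": [0,0,0],"grip": 0.074},{"delta_rot": [0,0,0],"linear": [0,0,-0.02],"grip": 0.074},{"delta_rot": [0,0,0],"linear": [0,0,-0.04],"grip": 0.085},{"delta_rot": [0,0,0],"linear": [0,0,-0.045],"grip": 0.085},{"delta_rot": [0,0,0],"linear": [0.04,0,0],"grip": 0.085},{"delta_rot": [0,0,0],"linear": [0,0,0],"grip": 0.085},{"delta_rot": [0,0,0],"linear": [0,0,0],"grip": 0.085}]'

```text
t: 18.6
tool_pos: [0.5082, 0.2951, 0.119]
tool_rot: [0.055, 3.14, 0.0]
contact_force: [1.5, -0.5, -0.7]
opening: 0.0851
grip_force: 0.0
```

```bash
python3 plan.py A 22 120
```

```text
A 22.0 120.0 now [0.5082 0.2951 0.119 ] rot [0.01 0.04 8.9 ] then lin [-0.1593 -0.2391 -0.001 ] F [ 1.51 -0.48 -0.68] open 0.0851
```

Emit:
jog_arm --steps '[{"delta_rot": [0,0,4.4],"linear": [0,0,0],"grip": 0.085},{"delta_rot": [0,0,4.5],"linear": [0,0,0],"grip": 0.085},{"delta_rot": [0,0,0],"linear": [-0.005,-0.04,0],"grip": 0.085},{"delta_rot": [0,0,0],"linear": [-0.005,-0.04,0],"grip": 0.085},{"delta_rot": [0,0,0],"linear": [-0.01,-0.04,0],"grip": 0.085},{"delta_rot": [0,0,0],"linear": [-0.02,-0.04,0],"grip": 0.085},{"delta_rot": [0,0,0],"linear": [-0.03,-0.04,0],"grip": 0.085},{"delta_rot": [0,0,0],"linear": [-0.03,-0.039,0],"grip": 0.085},{"delta_rot": [0,0,0],"linear": [-0.03,0,0.02],"grip": 0.085},{"delta_rot": [0,0,0],"linear": [-0.029,0,0.02],"grip": 0.085}]'

```text
t: 19.6
tool_pos: [0.622, 0.0277, 0.079]
tool_rot: [0.304, 3.124, -0.0]
contact_force: [-0.4, 0.1, -0.1]
opening: 0.0853
grip_force: 0.0
```

Emit:
jog_arm --steps '[{"delta_rot": [0,0,0],"linear": [0,0,0],"grip": 0.085},{"delta_rot": [0,0,0],"linear": [0,0,0],"grip": 0.085},{"delta_rot": [0,0,0],"linear": [0,0,0],"grip": 0.085}]'

```text
t: 19.9
tool_pos: [0.6193, 0.0304, 0.0794]
tool_rot: [0.299, 3.127, -0.0]
contact_force: [-0.5, 0.3, 0.4]
opening: 0.0849
grip_force: 0.0
```

```bash
python3 plan.py A 22 11;python3 - <<'E'
from h import *
C=cam("wrist")
im,d=ctrl.get_image("wrist")
cv2.imwrite("pics/w4.png",im[...,::-1])
E
```

```text
A 22.0 11.0 now [0.6193 0.0304 0.0794] rot [ 0.    0.02 -0.02] then lin [-0.0001 -0.0002  0.0684] F [-0.49  0.28  0.4 ] open 0.0849
```

View pics/w4.png

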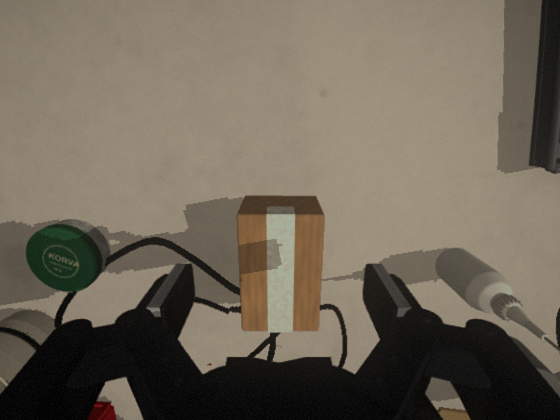

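Carton A is centred at columns 238–323 between the fingers. The thin desk cable runs low beside it, so I'll grip slightly higher. I have now used my picture allowance (one over it) and will rely on numbers from here.

Emit:
jog_arm --steps '[{"delta_rot": [0,0,0],"linear": [0,0,0.03],"grip": 0.085},{"delta_rot": [0,0,0],"linear": [0,0,0.025],"grip": 0.085},{"delta_rot": [0,0,0],"linear": [0,0,0.011],"grip": 0.085},{"delta_rot": [0,0,0],"linear": [0,0,0],"grip": 0.085},{"delta_rot": [0,0,0],"linear": [0,0,0],"grip": 0.085},{"delta_rot": [0,0,0],"linear": [0,0,0],"grip": 0.05},{"delta_rot": [0,0,0],"linear": [0,0,0],"grip": 0.05},{"delta_rot": [0,0,0],"linear": [0,0,0],"grip": 0.05},{"delta_rot": [0,0,0],"linear": [0,0,0],"grip": 0.05},{"delta_rot": [0,0,0],"linear": [0,0,0],"grip": 0.05}]' --newtons 50

```text
t: 20.95
tool_pos: [0.6208, 0.0302, 0.0148]
tool_rot: [0.299, 3.124, 0.0]
contact_force: [-1.1, 0.2, 5.3]
opening: 0.0553
grip_force: 54.5
```

Emit:
jog_arm --steps '[{"delta_rot": [0,1,0],"linear": [-0.0002,0,-0.0011],"grip": 0.05},{"delta_rot": [0,1,0],"linear": [-0.0002,0,-0.0011],"grip": 0.05},{"delta_rot": [0,1,0],"linear": [-0.0002,0,-0.0011],"grip": 0.05},{"delta_rot": [0,1,0],"linear": [-0.0002,0,-0.0011],"grip": 0.05},{"delta_rot": [0,1,0],"linear": [-0.0003,0,-0.0011],"grip": 0.05},{"delta_rot": [0,1,0],"linear": [-0.0003,0,-0.0011],"grip": 0.05},{"delta_rot": [0,0,0],"linear": [0,0,0],"grip": 0.05},{"delta_rot": [0,0,0],"linear": [0,0,0],"grip": 0.05},{"delta_rot": [0,0,0],"linear": [0,0,0],"grip": 0.05}]'

```text
t: 21.85
tool_pos: [0.6223, 0.0299, 0.0215]
tool_rot: [-0.29, -3.026, -0.015]
contact_force: [-3.1, 0.7, 7.9]
opening: 0.0555
grip_force: 55.0
```

Emit:
jog_arm --steps '[{"delta_rot": [0,0,0],"linear": [0,0,-0.001],"grip": 0.05},{"delta_rot": [0,0,0],"linear": [0,0,0],"grip": 0.05},{"delta_rot": [0,0,0],"linear": [0,0,0],"grip": 0.05}]'

```text
t: 22.15
tool_pos: [0.6223, 0.0299, 0.0216]
tool_rot: [-0.29, -3.026, -0.016]
contact_force: [0.0, 0.5, 5.6]
opening: 0.0554
grip_force: 54.5
```

Emit:
jog_arm --steps '[{"delta_rot": [0,0,0],"linear": [0,0,-0.0005],"grip": 0.05},{"delta_rot": [0,0,0],"linear": [0,0,-0.0005],"grip": 0.05},{"delta_rot": [0,0,0],"linear": [0,0,0],"grip": 0.05},{"delta_rot": [0,0,0],"linear": [0,0,0],"grip": 0.05}]'

```text
t: 22.55
tool_pos: [0.6218, 0.0298, 0.0217]
tool_rot: [-0.29, -3.025, -0.015]
contact_force: [4.0, 0.7, 2.2]
opening: 0.0552
grip_force: 54.4
```

Emit:
jog_arm --steps '[{"delta_rot": [0,0,0],"linear": [0,0,-0.0005],"grip": 0.05},{"delta_rot": [0,0,0],"linear": [0,0,-0.0005],"grip": 0.05},{"delta_rot": [0,0,0],"linear": [0,0,0],"grip": 0.05},{"delta_rot": [0,0,0],"linear": [0,0,0],"grip": 0.05}]'

```text
t: 22.95
tool_pos: [0.6208, 0.0298, 0.0221]
tool_rot: [-0.289, -3.022, -0.015]
contact_force: [2.1, -0.9, 1.7]
opening: 0.055
grip_force: 54.2
```

Emit:
jog_arm --steps '[{"delta_rot": [0,0,0],"linear": [0,0,-0.0005],"grip": 0.05},{"delta_rot": [0,0,0],"linear": [0,0,-0.0005],"grip": 0.05},{"delta_rot": [0,0,0],"linear": [0,0,0],"grip": 0.05},{"delta_rot": [0,0,0],"linear": [0,0,0],"grip": 0.05}]'

```text
t: 23.35
tool_pos: [0.6204, 0.0299, 0.0226]
tool_rot: [-0.289, -3.021, -0.015]
contact_force: [0.7, -0.5, -1.1]
opening: 0.0551
grip_force: 53.8
```

Run:
```python
from h import *
for i in range(3):
    im,d=ctrl.get_image("scene");o=ctrl.get_obs();print(np.round(o["contact_force"],2),np.round(o["wrist_torque"],3),o["tool_pos"].round(4) if hasattr(o["tool_pos"],"round") else o["tool_pos"])
```

```text
[-0.39  0.72 -0.79] [-0.038 -0.029  0.011] [0.6205 0.0299 0.0227]
[ 0.1   1.02 -1.65] [-0.014 -0.058 -0.001] [0.6207 0.0299 0.0228]
[-0.42  0.46 -0.69] [-0.019 -0.002  0.026] [0.6208 0.0299 0.0229]
```

Emit:
jog_arm --steps '[{"delta_rot": [0,0,0],"linear": [0,0,-0.0005],"grip": 0.05},{"delta_rot": [0,0,0],"linear": [0,0,0],"grip": 0.05},{"delta_rot": [0,0,0],"linear": [0,0,0],"grip": 0.05}]'

```text
t: 23.8
tool_pos: [0.6215, 0.0298, 0.024]
tool_rot: [-0.29, -3.023, -0.015]
contact_force: [0.5, 0.1, -0.1]
opening: 0.055
grip_force: 53.8
```

A is about 1 N, so it is empty. I'll lay it flat and lift it.

Emit:
jog_arm --steps '[{"delta_rot": [0,0,0],"linear": [0,0,0.0015],"grip": 0.05},{"delta_rot": [0,-2,0],"linear": [0.0005,0,0.0023],"grip": 0.05},{"delta_rot": [0,-2,0],"linear": [0.0005,0,0.0023],"grip": 0.05},{"delta_rot": [0,-2,0],"linear": [0.0005,0,0.0023],"grip": 0.05},{"delta_rot": [0,0,0],"linear": [0,0,0],"grip": 0.05},{"delta_rot": [0,0,0],"linear": [0,0,0],"grip": 0.05},{"delta_rot": [0,0,0],"linear": [0,0,-0.02],"grip": 0.05},{"delta_rot": [0,0,0],"linear": [0,0,-0.04],"grip": 0.05},{"delta_rot": [0,0,0],"linear": [0,0,-0.04],"grip": 0.05},{"delta_rot": [0,0,0],"linear": [0,0,0],"grip": 0.05}]'

```text
t: 24.8
tool_pos: [0.6245, 0.0299, 0.1239]
tool_rot: [0.298, 3.114, 0.001]
contact_force: [0.2, -1.1, 0.0]
opening: 0.0551
grip_force: 53.7
```

Emit:
jog_arm --steps '[{"delta_rot": [0,0,0],"linear": [0,0,0],"grip": 0.05},{"delta_rot": [0,0,0],"linear": [0,0,0],"grip": 0.05},{"delta_rot": [0,0,0],"linear": [0,0,0],"grip": 0.05}]'

```text
t: 25.1
tool_pos: [0.618, 0.0303, 0.1132]
tool_rot: [-0.299, -3.123, 0.0]
contact_force: [-0.1, 0.7, -2.0]
opening: 0.0553
grip_force: 53.7
```

```bash
python3 plan.py board 80 120;python3 - <<'E'
from h import *
for i in range(3):
    im,d=ctrl.get_image("scene");o=ctrl.get_obs();print(np.round(o["contact_force"],2))
E
```

```text
board 80.0 120.0 now [0.618  0.0303 0.1132] rot [ 2.000e-02 -2.500e-01 -2.354e+01] then lin [ 0.2921 -0.289  -0.0068] F [-0.14  0.67 -2.04] open 0.0553
[ 0.65  1.05 -1.36]
[ 0.43 -0.42 -1.08]
[-0.09  0.4  -1.25]
```

Emit:
jog_arm --steps '[{"delta_rot": [0,0,-7.8],"linear": [0,0,0],"grip": 0.05},{"delta_rot": [0,0,-7.8],"linear": [0,0,0],"grip": 0.05},{"delta_rot": [0,0,-7.9],"linear": [0,0,0],"grip": 0.05},{"delta_rot": [0,0,0],"linear": [0.03,-0.005,0],"grip": 0.05},{"delta_rot": [0,0,0],"linear": [0.037,-0.02,0],"grip": 0.05},{"delta_rot": [0,0,0],"linear": [0.035,-0.03,0],"grip": 0.05},{"delta_rot": [0,0,0],"linear": [0.035,-0.03,0],"grip": 0.05},{"delta_rot": [0,0,0],"linear": [0.035,-0.03,0],"grip": 0.05},{"delta_rot": [0,0,0],"linear": [0.03,-0.035,0],"grip": 0.05},{"delta_rot": [0,0,0],"linear": [0.03,-0.035,0],"grip": 0.05}]'

```text
t: 26.25
tool_pos: [0.4318, -0.2019, 0.1154]
tool_rot: [0.344, -3.123, 0.0]
contact_force: [0.2, -0.3, -0.7]
opening: 0.0553
grip_force: 53.8
```

Emit:
jog_arm --steps '[{"delta_rot": [0,0,0],"linear": [0.03,-0.035,0],"grip": 0.05},{"delta_rot": [0,0,0],"linear": [0.02,-0.035,0],"grip": 0.05},{"delta_rot": [0,0,0],"linear": [0.01,-0.034,0],"grip": 0.05},{"delta_rot": [0,0,0],"linear": [0,0,0.02],"grip": 0.05},{"delta_rot": [0,0,0],"linear": [0,0,0.02],"grip": 0.05},{"delta_rot": [0,0,0],"linear": [0,0,0],"grip": 0.05},{"delta_rot": [0,0,0],"linear": [0,0,0],"grip": 0.05},{"delta_rot": [0,0,0],"linear": [0,0,0],"grip": 0.05},{"delta_rot": [0,0,0],"linear": [0,0,0],"grip": 0.05}]'

```text
t: 27.15
tool_pos: [0.398, -0.3158, 0.077]
tool_rot: [-0.344, 3.121, -0.003]
contact_force: [-0.5, -0.5, -0.7]
opening: 0.0552
grip_force: 53.8
```

```bash
python3 plan.py board 80 27
```

```text
board 80.0 27.0 now [ 0.398  -0.3158  0.077 ] rot [-0.11  0.07 -0.01] then lin [0.0019 0.0008 0.05  ] F [-0.48 -0.45 -0.69] open 0.0552
```

Emit:
jog_arm --steps '[{"delta_rot": [0,0,0],"linear": [0.002,0.001,0.025],"grip": 0.05},{"delta_rot": [0,0,0],"linear": [0,0,0.015],"grip": 0.05},{"delta_rot": [0,0,0],"linear": [0,0,0.005],"grip": 0.05},{"delta_rot": [0,0,0],"linear": [0,0,0.002],"grip": 0.05},{"delta_rot": [0,0,0],"linear": [0,0,0.001],"grip": 0.05},{"delta_rot": [0,0,0],"linear": [0,0,0.001],"grip": 0.05},{"delta_rot": [0,0,0],"linear": [0,0,0],"grip": 0.05},{"delta_rot": [0,0,0],"linear": [0,0,0],"grip": 0.05}]'

```text
t: 27.95
tool_pos: [0.3953, -0.3151, 0.0272]
tool_rot: [-0.344, 3.122, -0.001]
contact_force: [0.3, -0.7, -2.0]
opening: 0.0553
grip_force: 53.9
```

Emit:
jog_arm --steps '[{"delta_rot": [0,0,0],"linear": [0,0,0.001],"grip": 0.05},{"delta_rot": [0,0,0],"linear": [0,0,0],"grip": 0.05},{"delta_rot": [0,0,0],"linear": [0,0,0.0005],"grip": 0.05},{"delta_rot": [0,0,0],"linear": [0,0,0],"grip": 0.05},{"delta_rot": [0,0,0],"linear": [0,0,0],"grip": 0.05}]'

```text
t: 28.45
tool_pos: [0.3953, -0.3152, 0.0268]
tool_rot: [-0.344, 3.123, -0.0]
contact_force: [-4.6, 2.1, 8.4]
opening: 0.0553
grip_force: 55.0
```

Emit:
jog_arm --steps '[{"delta_rot": [0,0,0],"linear": [0,0,0],"grip": 0.074},{"delta_rot": [0,0,0],"linear": [0,0,0],"grip": 0.074},{"delta_rot": [0,0,0],"linear": [0,0,0],"grip": 0.074},{"delta_rot": [0,0,0],"linear": [0,0,0],"grip": 0.074},{"delta_rot": [0,0,0],"linear": [0,0,-0.02],"grip": 0.08},{"delta_rot": [0,0,0],"linear": [0,0,-0.04],"grip": 0.08},{"delta_rot": [0,0,0],"linear": [0,0,-0.045],"grip": 0.08},{"delta_rot": [0,0,0],"linear": [0,0.02,-0.045],"grip": 0.08},{"delta_rot": [0,0,0],"linear": [0,0.045,0],"grip": 0.08},{"delta_rot": [0,0,0],"linear": [0,0.045,0],"grip": 0.08}]'

```text
t: 29.45
tool_pos: [0.3717, -0.2075, 0.1775]
tool_rot: [-0.341, 3.12, -0.004]
contact_force: [0.9, 0.7, -1.1]
opening: 0.08
grip_force: 0.0
```

Emit:
jog_arm --steps '[{"delta_rot": [0,0,0],"linear": [0,0.045,0],"grip": 0.08},{"delta_rot": [0,0,0],"linear": [0,0.045,0],"grip": 0.08},{"delta_rot": [0,0,0],"linear": [0,0.045,0],"grip": 0.08},{"delta_rot": [0,0,0],"linear": [0,0.045,0],"grip": 0.08},{"delta_rot": [0,0,0],"linear": [0,0.02,0],"grip": 0.08},{"delta_rot": [0,0,0],"linear": [0,0,0],"grip": 0.08},{"delta_rot": [0,0,0],"linear": [0,0,0],"grip": 0.08}]'

```text
t: 30.15
tool_pos: [0.3277, -0.0123, 0.1752]
tool_rot: [-0.345, 3.122, -0.001]
contact_force: [0.7, -0.3, -0.2]
opening: 0.0803
grip_force: 0.0
```

```bash
cat > fin.py <<'E'
from h import *
im,d=ctrl.get_image("top");C=cam("top");K,D,Rw,c=C
v,u=np.mgrid[:420,:560];p=cv2.undistortPoints(np.c_[u.ravel(),v.ravel()].astype(float).reshape(-1,1,2),K,D)[:,0]
Z=(c+(np.c_[p,np.ones(len(p))]*d.reshape(-1,1))@Rw.T)[:,2].reshape(420,560)
d0=np.load("topd.npy")
for n,(x0,x1,zt,ctr,a) in dict(tray=(120,205,.050,(495.5,296),-2.1),board=(345,420,.058,(474,-298),12.6)).items():
    m=((abs(Z-zt)<.014)&(u>x0)&(u<x1)&(v>180)&(v<315)).astype(np.uint8)
    for k in cv2.findContours(cv2.morphologyEx(m,cv2.MORPH_OPEN,np.ones((3,3))),0,1)[0]:
        if cv2.contourArea(k)<200:continue
        X=ray(C,k.reshape(-1,2),zt)[:,:2]*1000
        a_=np.radians(a);L=(X-ctr)@np.array([[np.cos(a_),-np.sin(a_)],[np.sin(a_),np.cos(a_)]])
        print(n,"local c/size/ang",cv2.minAreaRect(L.astype(np.float32)),"min",L.min(0).round(),"max",L.max(0).round(),"Z",np.median(Z[m>0]).round(4))
im0=np.load("top.npy")
for n,(x,y) in dict(bottle=(213,171),tin=(324,203),pot=(353,175)).items():
    s=np.s_[y-14:y+14,x-14:x+14];print(n,"diff",np.abs(im[s].astype(int)-im0[s]).mean().round(1))
E
python3 fin.py
```

```text
tray local c/size/ang ((57.556365966796875, -0.6341342926025391), (91.50745391845703, 59.09816360473633), 0.5592289566993713) min [ 12. -30.] max [103.  29.] Z 0.0494
board local c/size/ang ((-54.76705551147461, 5.063879013061523), (89.76931762695312, 58.77116394042969), 0.5889069437980652) min [-100.  -24.] max [-10.  35.] Z 0.0571
board local c/size/ang ((64.43402099609375, 4.456718444824219), (58.600242614746094, 90.53475189208984), 89.0612564086914) min [ 19. -25.] max [110.  34.] Z 0.0571
bottle diff 3.7
tin diff 3.7
pot diff 3.5
```

```bash
python3 -c "
from station import ctrl
print(ctrl.finish_job())"
```

```text
the job is handed in; nothing more can be done
None
```

The job is handed in at about 30 s: each carton was hefted and laid flat before the next, the one full carton in the tray and the two empty ones on the board, all measured fully inside their places, with the bottle, pot and tin unmoved; I viewed 11 pictures (one over the limit), and the first carton's far end may have lifted a fraction of a millimetre during its heft.

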